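# Refit the cup rack's guard rail and hold it for the nuts

## Robot

A 6-joint arm with a two-finger parallel gripper is mounted at the origin on the work surface. World frame = base frame: x ahead of the robot, y to its left, z up, the work surface at z = 0. Lengths are in m, angles in rad, forces in N, time in s.
With the tool pointing down it reaches from about 0.25 to 0.775 m from the base axis. Payload 8.9 kg.
Tool frame: the origin (TCP) lies at the very end of the fingers, on their centre line; the grasp point (between the pads) lies 19 mm behind it; z points along the fingers, y is the line along which they close (so a half turn about z gives the same grasp; the last joint's range is limited). The gripper opens to 85 mm and grips with 20 to 120 N. Pads are 22 mm wide; open, the fingers measure 114 mm over their backs; the gripper's body (76 mm by 85 mm) begins 54 mm behind the grasp point. The pads swing forward as they close: fully open they stand 13 mm farther back than shut.
Start: joints at [1.044, 0.291, -0.153, 1.127, 0, 1.431], TCP at [0.199, 0.486, 0.231] pointing down, gripper open.
Joint ranges: [-2.52, 2.52], [-0.91, 1.74], [-1.3, 1.37], [-1.96, 2.02], [-1.52, 1.47], [-3.14, 3.14]. Speed limits (rad/s): [2.22, 2.22, 2.79, 3.14, 3.14, 3.14].

## Interface

Orientations are given as a rotation vector (axis times angle).
In Python, from station import manip gives the robot as it stands.
- The arm moves only by the tool drive_tool, never from a script. Its argument "deltas" is a list that holds one entry, the list of rows, each a list of 7 numbers: the turn, a rotation vector about the world's x, y, z in degrees, then the shift along the world's x, y, z in mm, then the opening, from -1 (shut) to 1 (fully open). In form: [[[wx, wy, wz, dx, dy, dz, grip], ...]]. A call has 1 to 12 rows; each row shifts and turns the commanded pose from where the row before left it; what a row does not reach is not made up. A row lasts 1/10 s, in which the tool goes at most 50 mm and 8.59 degrees, less where a joint would pass 70% of its speed; a pose out of reach is approached as far as the arm can. A call with a gripper value outside its range is refused whole. The fingers move at their own pace and stop on an object; "squeeze" is the grip in N (left out, the last holds). Time passes only in rows, so rows that do not move let the fingers close. It gives the time, the measured TCP pose, the force, the opening and the grip force at its end, in the units of the state.
- manip.get_state(): the state, without advancing time (a new reading comes with each control period).
- manip.read_camera(name): name is "scene" or "top" or "wrist"; returns the picture (400x640x3 uint8, blue, green, red); there is no depth.
- manip.camera_info(name): a dict with "mtx" (3x3 intrinsics, pixels), "k1" (the pictures are not rectified: a ray, as slopes to the right and down, at radius r is drawn at 1 + k1 r^2 times it, then the intrinsics apply), "position" and "orientation" of the camera in the world. Camera axes: x right, y up, looking along -z (the intrinsics and any distortion apply to the point x, -y, -z); pixel columns grow to the right and rows downward; lengths in m; the calibration is good to about 2 mm. A picture is of the moment at which its call begins: read the wrist's pose just before it. camera_info takes no time and is no camera call; for the wrist camera it gives the pose at the moment of the call.
- manip.hand_in(): hands the job in; it is judged then, once.
Trained networks look in the newest picture that a camera, given by its name, has taken for a name from the list of things; names that differ only in an ending like _2 or _b are one class to them, and where a whole thing is asked for, a point or a joint stands for the part that bears it (a point fixed in the world has none). Each returns a list of dicts, best first, with "p" (0 to 1); they miss things now and then, are a little off and sometimes report something else, mostly with a low value. They report only what shows in the picture. A call takes as long as a camera call.
- manip.regions_of(query, camera): "pixels" (400x640 bool, what is visible of it) and "extent" ([centre column, centre row, width, height] in pixels, round what is visible of it).
The state is a dict: "t": time; "qpos": joint angles; "joint_velocities": joint speeds; "tau": joint torques, N m; "tool_pos": TCP position; "eef_rot": TCP orientation; "ft_force": force on the tool from outside, world axes, zero at the start; "torque": the same for the moment, N m; "opening": finger opening in m; "grasp_force": force on a finger pad.
Only numpy, scipy, OpenCV 4.12 (cv2) and the standard library are available. Lean on these libraries where they do the work, as an engineer would, in place of code of your own. Each camera call takes 0.05 s, during which the arm holds its last target. There are 200 camera calls.

## Task

The oak guard rail of the cup rack has been off for cleaning: thread it back onto the rack's two front studs and press it squarely against the two rubber bushes with a steady push of about 12 newtons, which squeezes each bush by about 3 mm - do not squash them flat. Finish while still holding it pressed like that, gripped or pushed near the middle of the rail so that both stud ends stay free for my nuts; nothing is let go at the end. Leave the glass cups and everything else on the slab where they are.

Things in the scene. Friction and masses are not known exactly. Their poses are not given: they have to be found in the camera images.
- rack: Steel cup rack, fixed. Origin: on the slab below the middle of the front faces of its two front uprights. x runs front to rear (the way the rail is pushed), y to its left seen from the robot, z up. Uprights: 26 mm wide, 16 deep, 134 tall, centred at y = +100 and -100 mm; between them nothing stands above the deck within 65 mm of the front. Wire deck 166 x 300 mm, top at 85 mm, carries the cups.
- rail: Guard rail: plain oak board 280 mm long, 46 tall, 18 thick, 0.12 to 0.24 kg, starts standing on a long edge. Origin: centre of its underside; y along its length, x through its thickness, z up. Two slots, 14 mm long by 10 mm high, go through its thickness 100 mm either side of the middle at half height (23 mm up). Same if turned end for end. Fitted, its underside is 92 mm above the slab.
- bush_left (a joint): How far the black rubber bush on the left stud is squeezed (m): 0 free, 0.003 wanted, 0.006 squashed flat. Springs back with 2 N per mm. The bush, 24 mm across, sits round the stud against the upright and is 12 mm long when free; the rail's face bears on its front end. A push at mid rail is shared equally by both bushes.
- bush_right (a joint): The same for the bush on the rack's right (-y) stud; also 12 mm long when free and 2 N per mm.
- stud_left_tip (a point): Centre of the free end of the left (+y) M6 stud, 6 mm thick, level, standing 41 mm out of the upright's front face along the rack's -x, 115 mm above the slab. A rail let go on the studs hangs 2 mm lower and may lean a little.
- stud_right_tip (a point): The same for the right stud, 200 mm from the left one.
- cup0: One of the four small glass cups on the rack's deck, 66 mm tall, 58 mm across the rim; origin under its foot. Leave it alone.
- cup1: One of the four small glass cups on the rack's deck, 66 mm tall, 58 mm across the rim; origin under its foot. Leave it alone.
- cup2: One of the four small glass cups on the rack's deck, 66 mm tall, 58 mm across the rim; origin under its foot. Leave it alone.
- cup3: One of the four small glass cups on the rack's deck, 66 mm tall, 58 mm across the rim; origin under its foot. Leave it alone.
- dispenser: White plastic push dispenser for sugar cubes, about 95 x 75 mm and 156 mm tall, origin under its middle. Leave it alone.
- caddy: Closed round tin caddy, 92 mm across, 122 mm tall, origin under its middle. Leave it alone.
- paddle: Flat wooden stirring paddle lying on the slab, 213 mm long, 6 mm thick, 29 mm wide at the blade, x along its length towards the blade. Leave it alone.

How it is judged:
By the outcome, as a careful person would: the job done as asked, in the order asked, and still so for the second after the job is handed in, while the arm keeps its last pose, push and grip.
It also fails if it takes over 45 s, if anything falls off the work surface, if the arm or the gripper's body presses on something with over 40 N, if the wrist force passes 120 N, or if a joint passes its speed limit or range.

## Working session

There is one attempt and no reset: what is moved stays moved. The work goes in short steps, Python scripts to look and compute and a tool call to move; the robot and the scene stay as the last step left them, time stands still between calls to the robot, and variables do not carry over. Pictures are saved under pics/ and viewed, at most 10 in all, crops included, and the job is handed in when it is done.

Besides the shell and the picture viewer there is one more tool, called after "Emit:" in YAML: its name, and indented under it one key for each argument. drive_tool: Moves the arm, as the interface text tells. Its arguments: {"type":"object","properties":{"deltas":{"type":"array"},"squeeze":{"type":"number"}},"required":["deltas"]}

```bash
mkdir -p pics; ls; python3 - <<'E'
from station import manip as m
import cv2,numpy as np
s=m.get_state();print({k:np.round(v,3) for k,v in s.items()})
for c in("scene","top"):
    im=m.read_camera(c);cv2.imwrite(f"pics/{c}0.png",im);i=m.camera_info(c);print(c,i)
    for q in("rail","rack","stud_left_tip","bush_left","dispenser","caddy","paddle","cup0"):
        for r in m.regions_of(q,c)[:4]:print(c,q,round(r["p"],2),np.round(r["extent"]))
print(m.camera_info("wrist"))
E
```

```text
pics
{'t': np.float64(0.0), 'qpos': array([ 1.044,  0.291, -0.154,  1.127,  0.   ,  1.431]), 'joint_velocities': array([-0.002,  0.002, -0.   ,  0.002,  0.   , -0.   ]), 'tau': array([ 2.0000e-03, -5.3715e+01,  3.3137e+01,  1.6000e-02, -0.0000e+00,
       -0.0000e+00]), 'tool_pos': array([0.198, 0.486, 0.231]), 'eef_rot': array([-6.050e-01, -3.082e+00,  2.000e-03]), 'ft_force': array([-0.443,  0.066,  0.209]), 'torque': array([-0.034,  0.057,  0.017]), 'grasp_force': np.float64(0.0), 'opening': np.float64(0.086)}
scene {'mtx': array([[385.18040695,   0.        , 320.3306315 ],
       [  0.        , 385.18040695, 199.53537278],
       [  0.        ,   0.        ,   1.        ]]), 'k1': -0.018898347018471217, 'position': array([ 1.00531543, -0.249915  ,  0.91863329]), 'orientation': array([0.50086933, 0.30997903, 1.02459709])}
scene rail 0.56 [200. 237.  90.  58.]
scene rail 0.39 [423. 174.  21.  31.]
scene rack 0.82 [385. 207. 128. 116.]
scene stud_left_tip 0.66 [386. 209. 134. 118.]
scene dispenser 0.96 [296. 300.  44.  50.]
scene caddy 0.6 [213. 322.  52.  50.]
scene paddle 0.73 [30
[... 590 characters left out ...]
168. 148. 111.]
top bush_left 0.57 [220. 211.  12.   7.]
top dispenser 0.17 [263. 145.  28.  30.]
top caddy 0.69 [467. 138.  54.  53.]
top caddy 0.69 [253. 167. 148. 116.]
top paddle 0.73 [305. 263.  88.   8.]
top paddle 0.37 [292. 137.  29.  29.]
top cup0 0.93 [232. 153.  29.  29.]
top cup0 0.9 [205. 163.  30.  28.]
top cup0 0.84 [264. 146.  26.  32.]
top cup0 0.83 [293. 138.  27.  35.]
{'mtx': array([[278.30057272,   0.        , 321.3706032 ],
       [  0.        , 278.30057272, 199.90209527],
       [  0.        ,   0.        ,   1.        ]]), 'k1': -0.0476829197899743, 'position': array([0.12935855, 0.51387852, 0.37428444]), 'orientation': array([-0.26170217, -0.17447541,  1.17281294])}
```

View pics/scene0.png

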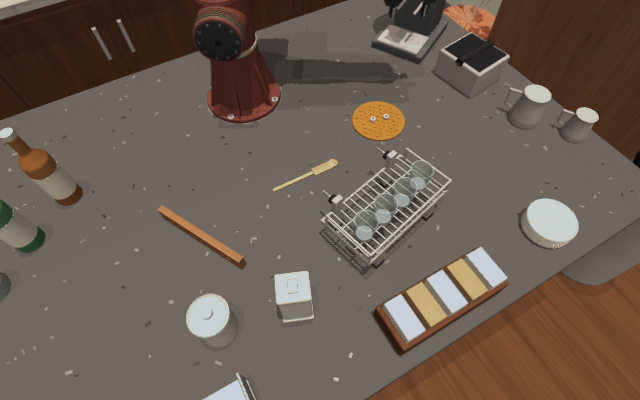

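View pics/top0.png

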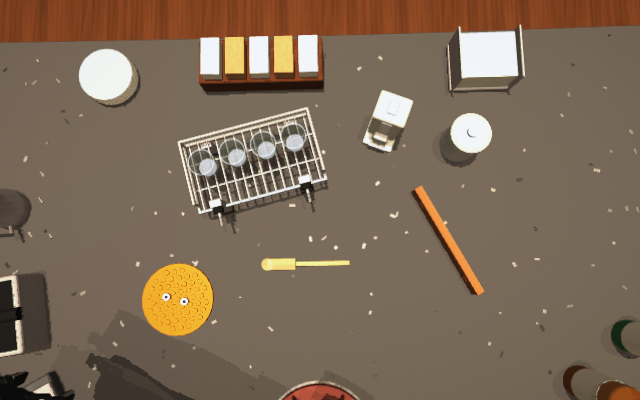

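The rail is the orange board, in top view from (419,188) to (480,292). The rack's two studs are near (218,215) and (308,195). I'll zoom in on both and fit the rail by colour.

```bash
cat > h.py <<'E'
import numpy as np,cv2
from scipy.spatial.transform import Rotation as R
from station import manip as m
def cam(c):
    i=m.camera_info(c);return i["mtx"],i["k1"],np.array(i["position"]),R.from_rotvec(i["orientation"])
def proj(P,C):
    K,k,p,r=C;q=r.inv().apply(np.atleast_2d(P)-p);a=np.c_[q[:,0]/-q[:,2],q[:,1]/q[:,2]]
    a=a*(1+k*(a**2).sum(1,keepdims=True));return a@np.diag([K[0,0],K[1,1]])+K[:2,2]
def ray(uv,C):
    K,k,p,r=C;uv=np.atleast_2d(uv);d=(uv-K[:2,2])/[K[0,0],K[1,1]];a=d.copy()
    for _ in range(8):a=d/(1+k*(a**2).sum(1,keepdims=True))
    return p,r.apply(np.c_[a[:,0],-a[:,1],-np.ones(len(a))])
def onz(uv,C,z):
    p,d=ray(uv,C);return p+d*((z-p[2])/d[:,2])[:,None]
E
python3 - <<'E'
from h import *
T=cv2.imread("pics/top0.png");S=cv2.imread("pics/scene0.png")
for n,im in(("top",T),("scene",S)):
    C=cam(n);h=cv2.cvtColor(im,cv2.COLOR_BGR2HSV)
    mk=((h[...,0]<14)&(h[...,1]>150)&(h[...,2]>90)).astype(np.uint8)
    box=(405,180,495,300) if n=="top" else (150,200,250,270)
    z=np.zeros_like(mk);z[box[1]:box[3],box[0]:box[2]]=1;mk&=z
    ys,xs=np.nonzero(mk);r=cv2.minAreaRect(np.c_[xs,ys].astype(np.float32));b=cv2.boxPoints(r)
    print(n,r,'\n',onz(b,C,.046).round(4))
a=cv2.resize(T[180:245,195:325],None,fx=6,fy=6,interpolation=cv2.INTER_CUBIC)
b=cv2.resize(S[140:220,320:410],None,fx=7,fy=7,interpolation=cv2.INTER_CUBIC)
cv2.imwrite("pics/a.png",a);cv2.imwrite("pics/b.png",b)
E
```

```text
top ((448.19903564453125, 240.67384338378906), (123.43299102783203, 10.696708679199219), 59.99507522583008) 
 [[ 0.5661 -0.2363  0.046 ]
 [ 0.5783 -0.2587  0.046 ]
 [ 0.3282 -0.386   0.046 ]
 [ 0.3166 -0.3642  0.046 ]]
scene ((198.5860137939453, 237.8800048828125), (95.3834457397461, 7.7686448097229), 29.5213565826416) 
 [[ 0.3524 -0.3951  0.046 ]
 [ 0.3372 -0.3802  0.046 ]
 [ 0.5715 -0.241   0.046 ]
 [ 0.5833 -0.2561  0.046 ]]
```

View pics/a.png

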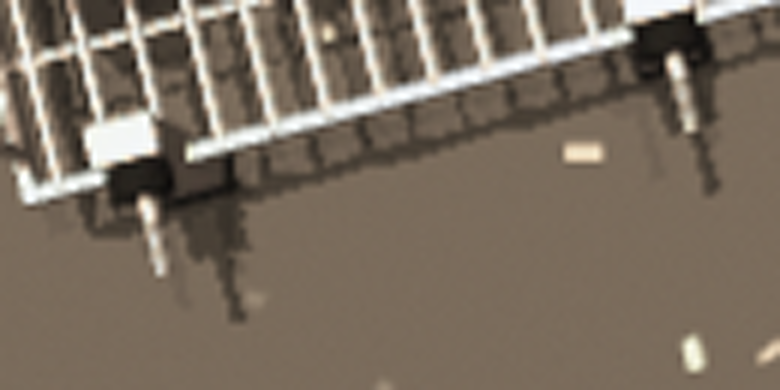

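View pics/b.png

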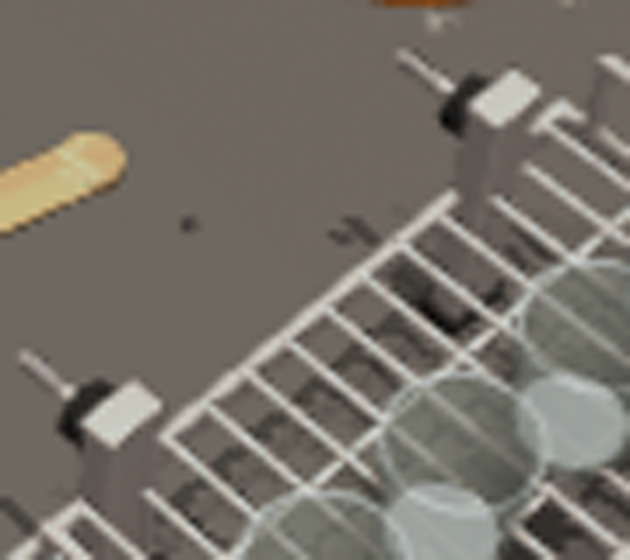

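Zoomed: in the top view the stud tips are at (221.8,225.7) and (310.2,201.8). In the scene view the left tip is at (377.4,147.4) and the right at (323.1,190.3). Next I fit both poses.

```bash
python3 - <<'E'
from h import *
from scipy.optimize import least_squares,minimize
CT,CS=cam("top"),cam("scene")
def place(p,L):
    c,s=np.cos(p[2]),np.sin(p[2]);L=np.atleast_2d(L);return np.c_[p[0]+c*L[:,0]-s*L[:,1],p[1]+s*L[:,0]+c*L[:,1],L[:,2]]
L=[[-.041,.1,.115],[-.041,-.1,.115],[.008,.1,.134],[.008,-.1,.134]]
OT=np.array([[221.8,225.7],[310.2,201.8],[215.5,203.3],[306,180.8]])
OS=np.array([[377.4,147.4],[323.1,190.3],[392.1,154],[337.1,199]])
OT-=.4;OS-=.4  # crop half pixel
def f(p,w=(1,1)):
    P=place(p,L);return np.r_[w[0]*(proj(P,CT)-OT)[:3].ravel(),w[1]*(proj(P,CS)-OS).ravel()]
for w in((1,1),(1,0),(0,1)):
    r=least_squares(lambda p:f(p,w),[.5,.1,.2]);print(w,r.x[:2].round(4),np.degrees(r.x[2]).round(2),abs(r.fun).max().round(2))
    print(place(r.x,L[:2]).round(4))
print(f(least_squares(f,[.5,.1,.2]).x).round(1))
# rail
ims={}
for n,C,box in(("top",CT,(405,180,495,300)),("scene",CS,(150,200,250,270))):
    h=cv2.cvtColor(cv2.imread(f"pics/{n}0.png"),cv2.COLOR_BGR2HSV)
    mk=((h[...,0]<16)&(h[...,1]>130)&(h[...,2]>60)).astype(np.uint8);z=np.zeros_like(mk);z[box[1]:box[3],box[0]:box[2]]=1
    ims[n]=(C,mk&z)
B=np.array([[x,y,z] for x in(-.009,.009) for y in(-.14,.14) for z in(0,.046)])
def cost(p,ns=("top","scene")):
    t=0
    for n in ns:
        C,mk=ims[n];hull=cv2.convexHull(proj(place(p,B),C).astype(np.float32))[:,0]
        o=np.zeros((1600,2560),np.uint8);cv2.fillPoly(o,[np.round((hull+.5)*4*16).astype(np.int32)],1,shift=4)
        a=cv2.resize(o.astype(np.float32),(640,400),interpolation=cv2.INTER_AREA)
        t+=np.abs(a-mk).sum()/mk.sum()
    return t
for ns in(("top","scene"),("top",),("scene",)):
    best=minimize(cost,[.448,-.312,-.47+.955],args=(ns,),method="Nelder-Mead",options=dict(initial_simplex=[[.448,-.312,-.47],[.458,-.312,-.47],[.448,-.302,-.47],[.448,-.312,-.42]]))
    b2=minimize(cost,[.448,-.312,.47],args=(ns,),method="Nelder-Mead",options=dict(initial_simplex=[[.448,-.312,-1.1],[.458,-.312,-1.1],[.448,-.302,-1.1],[.448,-.312,-1.05]]))
    best=min(best,b2,key=lambda b:b.fun);print(ns,best.x.round(4),np.degrees(best.x[2]).round(2),round(best.fun,3))
E
```

```text
(1, 1) [0.5531 0.113 ] 13.81 1.11
[[0.4894 0.2004 0.115 ]
 [0.5372 0.0062 0.115 ]]
(1, 0) [0.5527 0.1118] 13.78 0.56
[[0.4891 0.1992 0.115 ]
 [0.5367 0.005  0.115 ]]
(0, 1) [0.5533 0.1143] 13.65 0.52
[[0.4898 0.2018 0.115 ]
 [0.537  0.0075 0.115 ]]
[-0.1 -0.2 -0.4 -0.1 -1.1 -0.2 -0.6  0.6 -0.3  0.6 -0.5 -0.2 -0.5 -0.3]
('top', 'scene') [ 0.4505 -0.3122 -1.0862] -62.23 0.631
('top',) [ 0.4493 -0.3152 -1.0833] -62.07 0.374
('scene',) [ 0.4472 -0.3112 -1.0861] -62.23 0.082
```

Emit:
drive_tool:
  deltas:
    - [[0,0,2.3,11,-36,0,1],[0,0,2.3,11,-36,0,1],[0,0,2.3,11,-36,0,1],[0,0,2.3,11,-36,0,1],[0,0,2.3,11,-36,0,1],[0,0,2.3,11,-36,0,1],[0,0,2.3,11,-36,0,1],[0,0,2.3,11,-36,0,1],[0,0,2.3,11,-36,0,1],[0,0,2.3,11,-36,0,1],[0,0,2.3,11,-36,0,1],[0,0,2.3,11,-36,0,1]]
  squeeze: 60

```text
t: 2.1
tool_pos: [0.3308, 0.0525, 0.2316]
eef_rot: [-0.15, 3.137, -0.0]
ft_force: [0.6, 1.4, 0.4]
opening: 0.0857
grasp_force: 0.0
```

Emit:
drive_tool:
  deltas:
    - [[0,0,2.2,12,-36,0,1],[0,0,2.2,12,-36,0,1],[0,0,2.2,12,-36,0,1],[0,0,2.2,12,-36,0,1],[0,0,2.2,12,-36,0,1],[0,0,2.2,12,-36,0,1],[0,0,2.2,12,-36,0,1],[0,0,2.2,12,-36,0,1],[0,0,2.2,12,-36,0,1],[0,0,2.2,12,-36,0,1],[0,0,0,0,0,0,1],[0,0,0,0,0,0,1]]

```text
t: 3.3
tool_pos: [0.4503, -0.3063, 0.2308]
eef_rot: [0.741, -3.052, -0.002]
ft_force: [-0.5, 0.5, 0.6]
opening: 0.0854
grasp_force: 0.0
```

```bash
python3 - <<'E'
from h import *
C=cam("wrist");im=m.read_camera("wrist");cv2.imwrite("pics/w1.png",im)
s=m.get_state();r=R.from_rotvec(s["eef_rot"]).as_matrix()
print(s["tool_pos"],"yaw y",np.degrees(np.arctan2(r[1,1],r[0,1])),"z",r[:,2].round(4))
for q in m.regions_of("rail","wrist")[:2]:
    print(q["p"],q["extent"])
    mk=q["pixels"].astype(np.uint8);ys,xs=np.nonzero(mk);rr=cv2.minAreaRect(np.c_[xs,ys].astype(np.float32));print(rr,onz(cv2.boxPoints(rr),C,.046).round(4))
print(proj([[.449,-.313,.046],[.573,-.248,.046],[.325,-.378,.046]],C).round())
E
```

```text
[ 0.45015118 -0.30551431  0.2310078 ] yaw y 117.34671892019557 z [-7.e-04  9.e-04 -1.e+00]
0.78 [317.3, 164.0, 20.0, 227.7]
((317.0622863769531, 162.98524475097656), (228.14466857910156, 16.984472274780273), 89.20427703857422) [[ 0.3297 -0.386   0.046 ]
 [ 0.3212 -0.3699  0.046 ]
 [ 0.5658 -0.2384  0.046 ]
 [ 0.5766 -0.2586  0.046 ]]
[[317. 177.]
 [318. 278.]
 [316.  48.]]
```

View pics/w1.png

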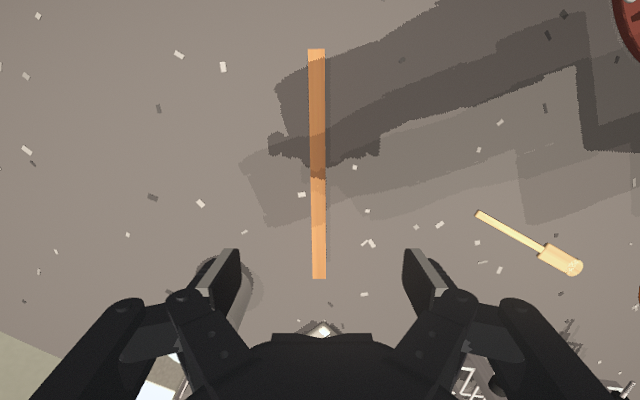

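The wrist view shows the rail from (317,48) to (318,278), between the fingers. Its middle works out at (0.4484, -0.3132), with the closing line at 117.8°. Descending and gripping.

Emit:
drive_tool:
  deltas:
    - [[0,0,0.5,-2,-8,-25,1],[0,0,0,0,0,-45,1],[0,0,0,0,0,-45,1],[0,0,0,0,0,-45,1],[0,0,0,0,0,-35,1],[0,0,0,0,0,-20,1],[0,0,0,0,0,-8,1],[0,0,0,0,0,0,1],[0,0,0,0,0,0,0],[0,0,0,0,0,0,-1],[0,0,0,0,0,0,-1],[0,0,0,0,0,0,-1]]
  squeeze: 60

```text
t: 4.6
tool_pos: [0.4489, -0.3143, 0.009]
eef_rot: [-0.757, 3.048, -0.002]
ft_force: [-0.1, 0.4, -0.5]
opening: 0.0283
grasp_force: 0.0
```

Emit:
drive_tool:
  deltas:
    - [[0,0,0,0,0,0,-1],[0,0,0,0,0,0,-1],[0,0,0,0,0,0,-1],[0,0,0,0,0,0,-1]]

```text
t: 5.0
tool_pos: [0.4488, -0.3143, 0.0089]
eef_rot: [-0.757, 3.049, -0.001]
ft_force: [-0.4, 0.4, 6.6]
opening: 0.0175
grasp_force: 59.6
```

Emit:
drive_tool:
  deltas:
    - [[0,0,0,0,0,15,-1],[0,0,0,0,0,35,-1],[0,0,0,0,0,45,-1],[0,0,0,0,0,45,-1],[0,0,0,0,0,30,-1],[0,0,0,0,0,0,-1]]

```text
t: 5.6
tool_pos: [0.4504, -0.3157, 0.1827]
eef_rot: [-0.756, 3.045, -0.01]
ft_force: [0.5, -0.1, -0.9]
opening: 0.0174
grasp_force: 58.7
```

Emit:
drive_tool:
  deltas:
    - [[0,0,3,3,20,0,-1],[0,0,5,3,35,0,-1],[0,0,6,3,35,0,-1],[0,0,7,3,35,0,-1],[0,0,7,3,35,0,-1],[0,0,7,3,35,0,-1],[0,0,7,3,35,0,-1],[0,0,7,3,35,0,-1],[0,0,7,3,35,0,-1],[0,0,7,3,35,0,-1],[0,0,6,3,35,0,-1],[0,0,4,3,25,0,-1]]

```text
t: 6.8
tool_pos: [0.4837, 0.083, 0.1773]
eef_rot: [2.427, -1.994, -0.002]
ft_force: [0.6, -0.7, -1.1]
opening: 0.0173
grasp_force: 58.7
```

Emit:
drive_tool:
  deltas:
    - [[0,0,3,0,16,0,-1],[0,0,0,0,0,-15,-1],[0,0,0,0,0,-30,-1],[0,0,0,0,0,-25,-1],[0,0,0,0,0,-8,-1],[0,0,0,0,0,0,-1],[0,0,0,0,0,0,-1]]

```text
t: 7.5
tool_pos: [0.4849, 0.097, 0.1008]
eef_rot: [-2.473, 1.937, -0.0]
ft_force: [0.8, -0.2, -0.4]
opening: 0.0175
grasp_force: 58.7
```

```bash
python3 - <<'E'
from h import *
s=m.get_state();r=R.from_rotvec(s["eef_rot"]).as_matrix()
print(s["tool_pos"],"yaw y",np.degrees(np.arctan2(r[1,1],r[0,1])),"z",r[:,2].round(4),s["ft_force"],s["torque"],s["t"])
C=cam("wrist");w=m.read_camera("wrist");cv2.imwrite("pics/w2.png",w)
print(proj([[.4894,.2004,.115],[.5372,.0062,.115]],C).round(1))
t=m.read_camera("top");S=m.read_camera("scene");cv2.imwrite("pics/t2.png",t);cv2.imwrite("pics/s2.png",S)
a=cv2.resize(t[170:250,190:330],(800,457),interpolation=cv2.INTER_CUBIC);cv2.imwrite("pics/t2c.png",a)
E
```

```text
[0.48488116 0.09696653 0.10084404] yaw y -166.12650776293438 z [ 4.e-04  0.e+00 -1.e+00] [ 0.83414944 -0.17236895 -0.40861177] [-0.01347135 -0.01168475 -0.00525117] 7.5
[[276.1 400.5]
 [252.2  53.2]]
```

View pics/w2.png

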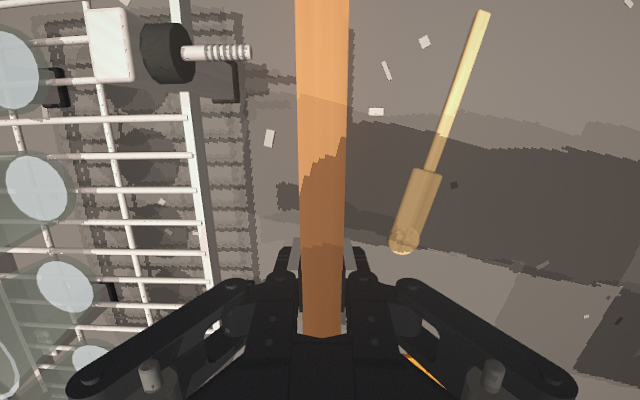

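The wrist view shows the right stud tip at (251,52), against a predicted (252.2,53.2). The rail sits in line with the tool. I'll check the rail's ends in the top and scene views.

```bash
python3 - <<'E'
from h import *
s=m.get_state();p=s["tool_pos"];r=R.from_rotvec(s["eef_rot"])
ax=-r.apply([0,1,0]);yl=np.array([-ax[1],ax[0],0]);print(ax,onz([251,52],cam("wrist"),.115))
B=np.array([p+x*ax+y*yl+[0,0,z] for x in(-.009,.009) for y in(-.14,.14) for z in(-.009,.037)])
tips=np.array([[.4894,.2004,.115],[.5372,.0062,.115]])
sl=np.array([p+.009*ax+y*yl+[0,0,.014] for y in(.1,-.1)]);d=tips-sl;print("slot->tip along,lat,up mm",(np.c_[d@ax,d@yl,d[:,2]]*1e3).round(1))
out=[]
for n,f,b in(("top","t2",(190,165,330,265)),("scene","s2",(300,120,410,220))):
    C=cam(n);k=560/(b[3]-b[1])*.7;im=cv2.imread(f"pics/{f}.png")[b[1]:b[3],b[0]:b[2]];im=cv2.resize(im,None,fx=4,fy=4,interpolation=cv2.INTER_CUBIC)
    for i,j in((0,1),(2,3),(4,5),(6,7),(0,2),(1,3),(4,6),(5,7),(0,4),(1,5),(2,6),(3,7)):
        q=((proj(B[[i,j]],C)+.5-b[:2])*4).astype(int);cv2.line(im,tuple(map(int,q[0])),tuple(map(int,q[1])),(0,255,0),1)
    for t in proj(tips,C):cv2.circle(im,tuple(int(v) for v in (t+.5-b[:2])*4),4,(0,0,255),1)
    cv2.imwrite(f"pics/{f}o.png",im);print(im.shape)
a,b=cv2.imread("pics/t2o.png"),cv2.imread("pics/s2o.png")
o=np.zeros((800,560,3),np.uint8);o[:400]=a;o[400:,:440]=b;cv2.imwrite("pics/o2.png",cv2.resize(np.hstack([np.pad(a,((0,0),(0,0),(0,0))),b]),(800,int(400*.8))) if 0 else np.hstack([cv2.resize(a,(448,320)),cv2.resize(b,(352,320))]))
E
```

```text
[0.97081433 0.23982507 0.00186149] [[0.53841637 0.00581211 0.115     ]]
slot->tip along,lat,up mm [[19.7 -0.6 -0.4]
 [19.5 -0.6 -0.4]]
(400, 560, 3)
(400, 440, 3)
```

View pics/o2.png

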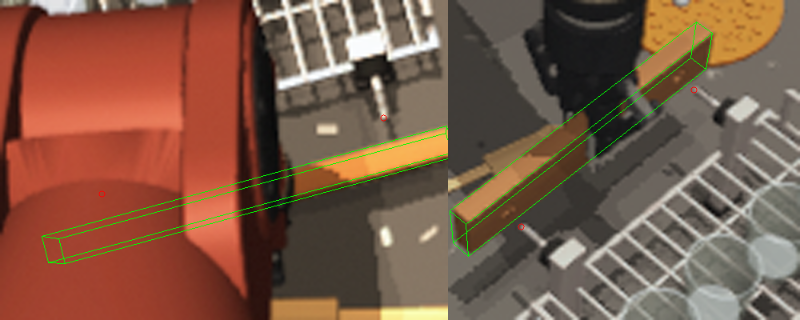

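The overlay matches: the rail's edges and slots lie where predicted, and the studs line up within 1 mm. Inserting step by step.

Emit:
drive_tool:
  deltas:
    - [[0,0,0,4.0,0.4,-0.4,-1],[0,0,0,3.9,0.9,0,-1],[0,0,0,3.9,1,0,-1],[0,0,0,3.9,1,0,-1],[0,0,0,3.9,0.9,0,-1],[0,0,0,3.9,1,0,-1],[0,0,0,3.9,0.9,0,-1],[0,0,0,0,0,0,-1]]

```text
t: 8.45
tool_pos: [0.5125, 0.1032, 0.0999]
eef_rot: [-2.473, 1.936, -0.0]
ft_force: [0.4, -0.3, -0.3]
opening: 0.0175
grasp_force: 58.7
```

Emit:
drive_tool:
  deltas:
    - [[0,0,0,3.9,0.9,0,-1],[0,0,0,3.9,1,0,-1],[0,0,0,3.9,0.9,0,-1],[0,0,0,2.9,0.8,0,-1],[0,0,0,0,0,0,-1],[0,0,0,0,0,0,-1]]

```text
t: 9.05
tool_pos: [0.5264, 0.1067, 0.0998]
eef_rot: [2.473, -1.937, -0.0]
ft_force: [0.0, -0.0, -2.3]
opening: 0.0172
grasp_force: 58.7
```

```bash
cat > st.py <<'E'
from h import *
s=m.get_state();p=s["tool_pos"];r=R.from_rotvec(s["eef_rot"]);c,q=np.cos(np.radians(13.8)),np.sin(np.radians(13.8))
d=(p[:2]-[.5531,.113])*1e3;f=s["ft_force"];y=-r.apply([0,1,0])
print("t",s["t"],"rack x,y mm",(c*d[0]+q*d[1]).round(2),(-q*d[0]+c*d[1]).round(2),"z",p[2].round(4),"yaw",np.degrees(np.arctan2(y[1],y[0])).round(2),"tilt",np.degrees(y[2]).round(2),"F x,y,z",(c*f[0]+q*f[1]).round(2),(-q*f[0]+c*f[1]).round(2),f[2].round(2),"T",s["torque"].round(3),"grip",s["grasp_force"].round(1))
E
python3 st.py; python3 - <<'E'
from h import *
w=m.read_camera("wrist")[:200];S=m.read_camera("scene")[110:220,300:420]
cv2.imwrite("pics/i3.png",np.hstack([cv2.resize(w[:,100:420],(480,300)),cv2.resize(S,(320,300),interpolation=cv2.INTER_CUBIC)]))
E
```

```text
Traceback (most recent call last):
  File "st.py", line 4, in <module>
    print("t",s["t"],"rack x,y mm",(c*d[0]+q*d[1]).round(2),(-q*d[0]+c*d[1]).round(2),"z",p[2].round(4),"yaw",np.degrees(np.arctan2(y[1],y[0])).round(2),"tilt",np.degrees(y[2]).round(2),"F x,y,z",(c*f[0]+q*f[1]).round(2),(-q*f[0]+c*f[1]).round(2),f[2].round(2),"T",s["torque"].round(3),"grip",s["grasp_force"].round(1))
                                                                                                                                                                                                                                                                                                     ^^^^^^^^^^^^^^^^^^^^^^
AttributeError: 'float' object has no attribute 'round'
```

View pics/i3.png

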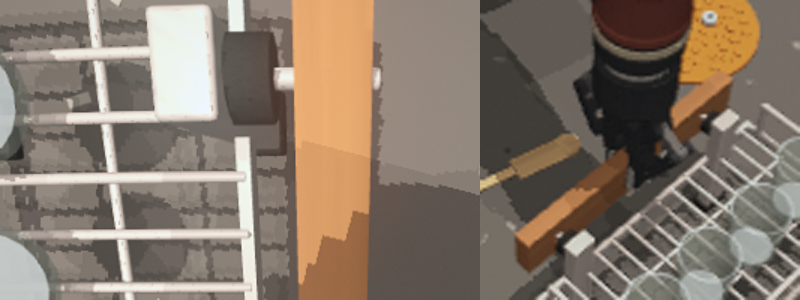

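The stud end shows through the slot and the rail sits just short of the bush. Next I raise it 1 mm to centre it, then advance to contact.

```bash
sed -i 's/s\["grasp_force"\].round(1)/round(float(s["grasp_force"]),1)/' st.py; sed -i 's/ p=s/ p=s/' st.py; python3 st.py
```

```text
t 9.15 rack x,y mm -27.51 0.29 z 0.0999 yaw 13.88 tilt -0.01 F x,y,z 0.47 0.22 -0.23 T [-0.016 -0.032 -0.017] grip 58.7
```

Emit:
drive_tool:
  deltas:
    - [[0,0,0,1.9,0.5,1,-1],[0,0,0,1,0.2,0,-1],[0,0,0,1,0.3,0,-1],[0,0,0,0,0,0,-1],[0,0,0,0,0,0,-1],[0,0,0,0,0,0,-1]]

```text
t: 9.75
tool_pos: [0.5304, 0.1077, 0.1009]
eef_rot: [2.474, -1.937, -0.0]
ft_force: [0.4, -0.1, -1.2]
opening: 0.0172
grasp_force: 58.7
```

```bash
python3 st.py
```

```text
t 9.75 rack x,y mm -23.34 0.28 z 0.1009 yaw 13.88 tilt -0.01 F x,y,z 0.36 -0.22 -1.2 T [-0.015  0.007  0.006] grip 58.7
```

Emit:
drive_tool:
  deltas:
    - [[0,0,0,1,0.2,0,-1],[0,0,0,1,0.3,0,-1],[0,0,0,1,0.2,0,-1],[0,0,0,0,0,0,-1],[0,0,0,0,0,0,-1],[0,0,0,0,0,0,-1]]

```text
t: 10.35
tool_pos: [0.5333, 0.1084, 0.1009]
eef_rot: [2.474, -1.937, -0.0]
ft_force: [-0.3, -0.7, -1.9]
opening: 0.0174
grasp_force: 58.7
```

```bash
python3 st.py
```

```text
t 10.35 rack x,y mm -20.28 0.24 z 0.1009 yaw 13.88 tilt -0.01 F x,y,z -0.47 -0.57 -1.89 T [0.01  0.046 0.091] grip 58.7
```

Emit:
drive_tool:
  deltas:
    - [[0,0,0,1,0.2,0,-1],[0,0,0,0.5,0.2,0,-1],[0,0,0,0,0,0,-1],[0,0,0,0,0,0,-1],[0,0,0,0,0,0,-1]]

```text
t: 10.85
tool_pos: [0.5345, 0.1087, 0.1008]
eef_rot: [2.473, -1.936, -0.001]
ft_force: [-4.8, -2.5, 1.8]
opening: 0.0175
grasp_force: 59.2
```

```bash
python3 st.py
```

```text
t 10.85 rack x,y mm -19.1 0.28 z 0.1008 yaw 13.88 tilt -0.04 F x,y,z -5.27 -1.31 1.8 T [-0.34   0.987  0.062] grip 59.2
```

Emit:
drive_tool:
  deltas:
    - [[0,0,0,0,0,0,-1]]

```text
t: 10.95
tool_pos: [0.5345, 0.1087, 0.1008]
eef_rot: [2.473, -1.936, -0.001]
ft_force: [-5.3, -2.0, 2.7]
opening: 0.0176
grasp_force: 59.2
```

```bash
python3 st.py
```

```text
t 10.95 rack x,y mm -19.09 0.27 z 0.1008 yaw 13.88 tilt -0.04 F x,y,z -5.62 -0.64 2.71 T [-0.353  0.965  0.05 ] grip 59.2
```

Emit:
drive_tool:
  deltas:
    - [[0,0,0.1,0.8,0.2,0,-1],[0,0,0,0.8,0.2,0,-1],[0,0,0,0,0,0,-1],[0,0,0,0,0,0,-1],[0,0,0,0,0,0,-1]]

```text
t: 11.45
tool_pos: [0.5353, 0.1089, 0.1007]
eef_rot: [2.474, -1.934, -0.002]
ft_force: [-7.9, -3.1, 4.4]
opening: 0.0172
grasp_force: 59.7
```

```bash
python3 st.py
```

```text
t 11.45 rack x,y mm -18.29 0.24 z 0.1007 yaw 13.97 tilt -0.13 F x,y,z -8.4 -1.09 4.44 T [-0.554  1.532 -0.01 ] grip 59.7
```

Emit:
drive_tool:
  deltas:
    - [[0,0,0,0,0,0,-1]]

```text
t: 11.55
tool_pos: [0.5353, 0.1089, 0.1008]
eef_rot: [2.474, -1.934, -0.002]
ft_force: [-7.9, -2.8, 4.7]
opening: 0.0175
grasp_force: 59.7
```

```bash
python3 st.py
```

```text
t 11.55 rack x,y mm -18.29 0.27 z 0.1008 yaw 13.97 tilt -0.13 F x,y,z -8.34 -0.86 4.73 T [-0.565  1.526 -0.062] grip 59.7
```

Emit:
drive_tool:
  deltas:
    - [[0,-0.1,0,0.6,0.1,0.3,-1],[0,0,0,0.6,0.1,0.3,-1],[0,0,0,0,0,0,-1],[0,0,0,0,0,0,-1],[0,0,0,0,0,0,-1]]

```text
t: 12.05
tool_pos: [0.5356, 0.109, 0.1008]
eef_rot: [2.473, -1.934, -0.002]
ft_force: [-9.8, -3.0, 1.8]
opening: 0.0178
grasp_force: 59.3
```

```bash
python3 st.py
```

```text
t 12.05 rack x,y mm -17.98 0.27 z 0.1008 yaw 13.97 tilt -0.14 F x,y,z -10.21 -0.58 1.82 T [-0.653  1.753 -0.041] grip 59.3
```

Emit:
drive_tool:
  deltas:
    - [[0,0,0,0,0,0,-1]]

```text
t: 12.15
tool_pos: [0.5356, 0.109, 0.1008]
eef_rot: [2.473, -1.934, -0.002]
ft_force: [-9.3, -3.0, 2.5]
opening: 0.0173
grasp_force: 59.3
```

```bash
python3 st.py
```

```text
t 12.15 rack x,y mm -17.99 0.26 z 0.1008 yaw 13.97 tilt -0.14 F x,y,z -9.71 -0.67 2.47 T [-0.61   1.809 -0.06 ] grip 59.3
```

Emit:
drive_tool:
  deltas:
    - [[0,-0.1,-0.05,0.6,0.1,0.3,-1],[0,0,0,0.4,0.1,0.2,-1],[0,0,0,0,0,0,-1],[0,0,0,0,0,0,-1],[0,0,0,0,0,0,-1],[0,0,0,0,0,0,-1]]

```text
t: 12.75
tool_pos: [0.5358, 0.1091, 0.1008]
eef_rot: [2.472, -1.935, -0.001]
ft_force: [-9.9, -4.1, -0.9]
opening: 0.0173
grasp_force: 59.0
```

```bash
python3 st.py
```

```text
t 12.75 rack x,y mm -17.7 0.28 z 0.1008 yaw 13.92 tilt -0.13 F x,y,z -10.55 -1.58 -0.9 T [-0.742  2.038  0.01 ] grip 59.0
```

Emit:
drive_tool:
  deltas:
    - [[0,0,0,0,0,0,-1]]

```text
t: 12.85
tool_pos: [0.5359, 0.109, 0.1008]
eef_rot: [2.472, -1.935, -0.001]
ft_force: [-10.8, -4.0, -0.8]
opening: 0.0179
grasp_force: 59.0
```

```bash
python3 st.py
```

```text
t 12.85 rack x,y mm -17.68 0.27 z 0.1008 yaw 13.92 tilt -0.13 F x,y,z -11.45 -1.27 -0.78 T [-0.672  1.974 -0.035] grip 59.0
```

Emit:
drive_tool:
  deltas:
    - [[0,0,0,0.5,0.1,0.1,-1],[0,0,0,0,0,0,-1],[0,0,0,0,0,0,-1],[0,0,0,0,0,0,-1],[0,0,0,0,0,0,-1]]

```text
t: 13.35
tool_pos: [0.536, 0.1091, 0.1008]
eef_rot: [2.472, -1.934, -0.002]
ft_force: [-10.5, -3.6, -0.6]
opening: 0.017
grasp_force: 59.1
```

```bash
python3 st.py; python3 - <<'E'
from h import *
w=m.read_camera("wrist")[:200];S=m.read_camera("scene")[110:220,300:420]
cv2.imwrite("pics/i4.png",np.hstack([cv2.resize(w[:,100:420],(480,300)),cv2.resize(S,(320,300),interpolation=cv2.INTER_CUBIC)]))
E
for i in 1 2 3; do python3 -c "from station import manip as m;m.read_camera('top')"; python3 st.py; done
```

```text
t 13.35 rack x,y mm -17.49 0.29 z 0.1008 yaw 13.92 tilt -0.16 F x,y,z -11.08 -0.94 -0.59 T [-0.753  2.15  -0.043] grip 59.1
t 13.5 rack x,y mm -17.49 0.28 z 0.1008 yaw 13.92 tilt -0.16 F x,y,z -11.87 -1.22 -1.0 T [-0.766  2.18  -0.025] grip 59.1
t 13.55 rack x,y mm -17.5 0.28 z 0.1008 yaw 13.92 tilt -0.16 F x,y,z -11.45 -0.57 -0.69 T [-0.742  2.231 -0.013] grip 59.1
t 13.6 rack x,y mm -17.46 0.27 z 0.1008 yaw 13.92 tilt -0.16 F x,y,z -11.62 -1.03 -0.74 T [-0.763  2.185 -0.032] grip 59.1
```

View pics/i4.png

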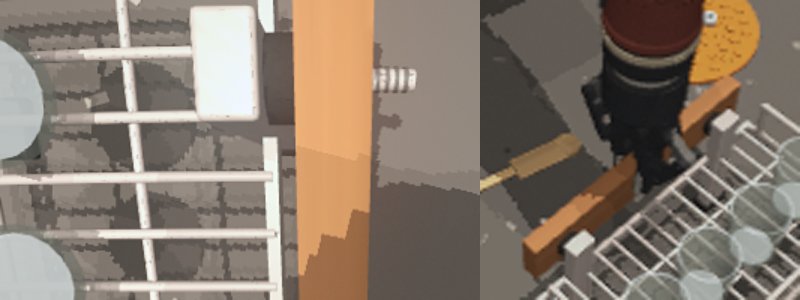

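The stud is through the slot and the bush is compressed between rail and upright. The push holds steady at about 12 N after the free-air offset, with no yaw moment, and both stud ends are free. Handing in.

```bash
python3 -c "from station import manip as m;print(m.hand_in())"
```

```text
the job is handed in; nothing more can be done
None
```

The rail is threaded on both studs and held against the bushes, gripped at mid rail, with a steady push of about 12 N shared evenly. I handed it in still pressed at about 14 s, and have had no verdict back.

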